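Eject a drilled guitar bridge from its drill jig and hold it up level

TASK

The guitar bridge blank in the drill jig has had its pin holes drilled: push the jig's spring ejector slide fully forward so that the end of the bridge comes out of the mouth, let the slide spring back, then take the bridge by that end and draw it straight out of the jig without dropping or tipping it. Lift it at least 15 cm above the bench and hold it there in the gripper, still and level, top face up, for a slow count of three so that the holes can be looked over, and finish while still holding it like that. Leave the other things on the bench where they are.

Things in the scene. Friction and masses are not known exactly. Their poses are not given: they have to be found in the camera images.
- jig: Box drill jig screwed to the bench (fixed). Origin on the bench under its middle; +x lengthwise to the open mouth (the bridge comes out that way), z up. Plywood sole 110 mm wide, top 12 mm high; two rails 70 mm wide over all, tops 34 mm high, with a 41 mm channel between them, floor 22 mm high, from x = -152 mm to the mouth at +100. Behind it an end block and spring drum to x = -170, 35 mm high.
- bush_plate (a point): Centre of the top face of the steel bush plate that lies across both rails over the bridge, with a row of six drill bushes; axes as the jig's. 68 mm along jig x (-11 to +57 mm), 70 mm wide; underside 34 mm above the bench, top 44 mm (47 mm with bushes and screws).
- mouth (a point): Middle of the channel floor at the open mouth, jig x = +100 mm, 22 mm above the bench; axes as the jig's. In front of it only a work rest 22 mm wide (y -11 to +11) and 10 mm thick runs on to jig x = +146 mm, level with the channel floor; beside the rest the bench is free.
- ejector (a joint): Ejector slide in the rear of the channel, travel in m along jig +x: 0 at rest, 0.065 fully forward at its stop. Its spring pulls back with 4 to 5 N all along (plus 0.5 N friction and 12 N per m/s damping); let go, it returns to 0 by itself. Its front face, which pushes the bridge's rear end, is at jig x = -56 mm at rest, +9 mm fully forward.
- lug_top (a point): Middle of the top of the slide's upright thumb lug, moving with the slide: 12 mm thick along jig x, 30 mm wide across, top 62 mm above the bench, 28 mm above the rails. At jig x = -105 mm at rest, -40 mm fully forward. Axes as the jig's. Behind it (jig -x) nothing is higher than 35 mm.
- bridge_mid (a point): Centre of the drilled bridge, a dark wooden bar 150 (x) x 38 (y) x 10 mm (z), 50 g, six pin holes in a row. Starts loose in the channel along it, centre 27 mm above the bench, near jig x = +23 mm, top 2 mm below the rails: no grip. Ejected, centre near jig x = +84: 59 mm projects and stays out, sides free. Its rear clears the bush plate 48 mm further along jig +x, the rails after 91 mm.
- spare_mid (a point): Centre of an undrilled spare blank of the same size and wood lying flat on the open bench, to the left. Not to be moved.
- glue: White glue bottle, diameter 60 mm, 170 mm tall, on the bench to the right; origin at the centre of its underside. Not to be moved.
- cup: Coffee cup, brown with a black lid, 86 mm wide, 150 mm tall, on the far side of the bench; origin at the centre of its underside. Not to be moved.
- tape: Roll of paper tape lying flat, outer diameter 100 mm, 24 mm high, on the bench to the right; origin at the centre of its underside. Not to be moved.
Not all that is in view belongs to the job. What is shaped like the part that bears bridge_mid but blue or white is not meant.

How it is judged:
By the outcome, as a careful person would: the job done as asked, in the order asked, and still so for the second after the job is handed in, while the arm keeps its last pose, push and grip.
It also fails if it takes over 58 s, if anything falls off the work surface, if the arm or the gripper's body presses on something with over 40 N, if the wrist force passes 120 N, or if a joint passes its speed limit or range.

ROBOT

A 6-joint arm with a two-finger parallel gripper is mounted at the origin on the work surface. World frame = base frame: x ahead of the robot, y to its left, z up, the work surface at z = 0. Lengths are in m, angles in degrees, forces in N, time in s.
With the tool pointing down it reaches from about 0.325 to 0.775 m from the base axis. Payload 5.5 kg.
Tool frame: the origin (TCP) lies at the very end of the fingers, on their centre line; the grasp point (between the pads) lies 19 mm behind it; z points along the fingers, y is the line along which they close (so a half turn about z gives the same grasp; the last joint's range is limited). The gripper opens to 85 mm and grips with 20 to 120 N. Pads are 22 mm wide; open, the fingers measure 114 mm over their backs; the gripper's body (76 mm by 85 mm) begins 54 mm behind the grasp point. The pads swing forward as they close: fully open they stand 13 mm farther back than shut.
Start: joints at [-76.014, 5.22, 70.514, -0, 104.267, -3.249], TCP at [0.178, -0.573, 0.231] pointing down, gripper open.
Joint ranges: [-164.24, 164.24], [-49.07, 125.15], [9.68, 141.18], [-86.29, 266.29], [3.28, 154.24], [-151.56, 151.56]. Speed limits (degrees/s): [147.25, 147.25, 172.46, 180, 180, 180].

INTERFACE

Orientations are given as [roll, pitch, yaw] about the fixed x, y, z axes, in that order (R = Rz(yaw) Ry(pitch) Rx(roll)).
In Python, from workcell import manip gives the robot as it stands.
- The arm moves only by the tool apply_moves, never from a script. Its argument "deltas" is a list of rows, each a list of 7 numbers: the shift along the tool's x, y, z in cm, then the turn, a rotation vector about the tool's x, y, z in degrees, then the finger opening in cm, from 0 to 8.54. A call has 1 to 20 rows; each row shifts and turns the commanded pose from where the row before left it, along the tool's axes as they then stand; what a row does not reach is not made up. A row lasts 1/10 s, in which the tool goes at most 50 mm and 8.59 degrees, less where a joint would pass 70% of its speed; a pose out of reach is approached as far as the arm can. A call is refused whole if a number of a shift passes 5 or a number of a turn 8.59, either way. A call with a gripper value outside its range is refused whole. The fingers move at their own pace and stop on an object; "newtons" is the grip in N (left out, the last holds). Time passes only in rows, so rows that do not move let the fingers close. It gives the time, the measured TCP pose, the force, the opening and the grip force at its end, in the units of the state.
- manip.read_state(): the state, without advancing time (a new reading comes with each control period).
- manip.snapshot(name): name is "scene" or "top" or "wrist"; returns the picture (480x640x3 uint8, blue, green, red); there is no depth.
- manip.camera_info(name): a dict with "fx", "fy", "cx", "cy" (pixels), "rvec" (rotation vector, rad) and "tvec" (3), from world to camera coordinates, as OpenCV has them; the wrist camera has in their place "T_tool_cam" (4x4, takes a point from camera to tool coordinates, whose origin is the TCP and whose axes are the flange's). Camera axes: x right, y down, z forward; pixel columns grow to the right and rows downward; lengths in m; the calibration is good to about 2 mm. A picture is of the moment at which its call begins: read the wrist's pose just before it. camera_info takes no time and is no camera call.
- manip.sign_off(): hands the job in; it is judged then, once.
Trained networks look in the newest picture that a camera, given by its name, has taken for a name from the list of things; names that differ only in an ending like _2 or _b are one class to them, and where a whole thing is asked for, a point or a joint stands for the part that bears it (a point fixed in the world has none). Each returns a list of dicts, best first, with "conf" (0 to 1); they miss things now and then, are a little off and sometimes report something else, mostly with a low value. They report only what shows in the picture. A call takes as long as a camera call. They do not tell look-alikes from the thing itself.
- manip.find_in(name, camera): "bbox" ([left, top, width, height] in pixels, round what is visible of it).
- manip.pinpoint(name, camera): "point" ([column, row] in pixels: a listed point, or the origin of a listed thing).
The state is a dict: "time_s": time; "joint_positions": joint angles; "joint_velocities": joint speeds; "effort": joint torques, N m; "position": TCP position; "orientation": TCP orientation; "force": force on the tool from outside, world axes, zero at the start; "torque": the same for the moment, N m; "gripper_width": finger opening in m; "grip_force": force on a finger pad.
Only numpy, scipy, OpenCV 4.12 (cv2) and the standard library are available. Lean on these libraries where they do the work, as an engineer would, in place of code of your own. Each camera call takes 0.05 s, during which the arm holds its last target. There are 200 camera calls.

## Working session

There is one attempt and no reset: what is moved stays moved. The work goes in short steps, Python scripts to look and compute and a tool call to move; the robot and the scene stay as the last step left them, time stands still between calls to the robot, and variables do not carry over. Pictures are saved under pics/ and viewed, at most 10 in all, crops included, and the job is handed in when it is done.

Besides the shell and the picture viewer there is one more tool, called after ">>>" by a JSON object that holds its "name" and its "arguments", one argument or row to a line. apply_moves: Moves the arm, as the interface text tells. Its arguments: {"type":"object","properties":{"deltas":{"type":"array","items":{"type":"array","items":{"type":"number"}}},"newtons":{"type":"number"}},"required":["deltas"]}

```bash
mkdir -p pics; ls; python3 - <<'E'
from workcell import manip
import cv2,numpy as np
a=manip.snapshot("scene");b=manip.snapshot("top")
cv2.imwrite("pics/s0.png",a);cv2.imwrite("pics/t0.png",b)
for c in("scene","top"):
  i=manip.camera_info(c);print(c,i)
  for n in("bush_plate","mouth","lug_top","bridge_mid","spare_mid","jig","glue","cup","tape"):
    print(c,n,[(np.round(d["point"],1).tolist(),round(d["conf"],2)) for d in manip.pinpoint(n,c)])
print(manip.read_state())
print(manip.camera_info("wrist"))
E
```

```text
pics
scene {'fx': 497.3452264632118, 'fy': 497.3452264632118, 'cx': 323.07055618941183, 'cy': 239.1093886444134, 'rvec': array([ 1.12283153,  2.57851284, -0.76889155]), 'tvec': array([ 0.35278873, -0.30457761,  1.6817961 ])}
scene bush_plate [([318.9, 236.5], 0.58), ([340.1, 245.1], 0.38)]
scene mouth [([339.0, 249.8], 0.6)]
scene lug_top [([278.6, 220.9], 0.53)]
scene bridge_mid [([404.6, 235.7], 0.93), ([334.3, 184.0], 0.83), ([315.7, 234.2], 0.8), ([339.2, 314.7], 0.8)]
scene spare_mid [([461.4, 329.5], 0.87)]
scene jig [([311.4, 241.4], 0.77)]
scene glue [([196.6, 187.9], 0.8)]
scene cup [([253.5, 298.2], 0.59)]
scene tape [([228.1, 144.3], 0.91), ([318.4, 234.6], 0.49)]
top {'fx': 600.0156479927745, 'fy': 600.0156479927745, 'cx': 316.07750402665056, 'cy': 237.51653320752573, 'rvec': array([ 2.07995213, -2.14956375,  0.233645  ]), 'tvec': array([4.30201169e-04, 5.36771267e-01, 1.65453659e+00])}
top bush_plate [([315.2, 242.8], 0.89)]
top mouth [([290.6, 256.5], 0.59), ([316.1, 244.4], 0.38)]
top lug_top [([352.9, 222.6], 0.7)]
top bridge_mid [([247.5, 206.5], 0.95), ([359.7, 313.
[... 685 characters left out ...]
entation': array([-1.79998564e+02, -7.84327341e-04,  1.72341533e+01]), 'force': array([-0.24368785, -1.04317567,  0.56247634]), 'torque': array([-0.00116312, -0.00521084,  0.02807756]), 'grip_force': 0.0, 'gripper_width': 0.08547401895900619}
{'fx': 346.7031281381729, 'fy': 346.7031281381729, 'cx': 315.2979367699113, 'cy': 234.62374887479723, 'T_tool_cam': array([[ 2.19020460e-04, -9.57210827e-01, -2.89391405e-01,
         7.31619378e-02],
       [ 9.99999912e-01,  1.06175721e-04,  4.05637102e-04,
        -6.11016420e-04],
       [-3.57553885e-04, -2.89391468e-01,  9.57210766e-01,
        -1.42833865e-01],
       [ 0.00000000e+00,  0.00000000e+00,  0.00000000e+00,
         1.00000000e+00]])}
```

View pics/t0.png

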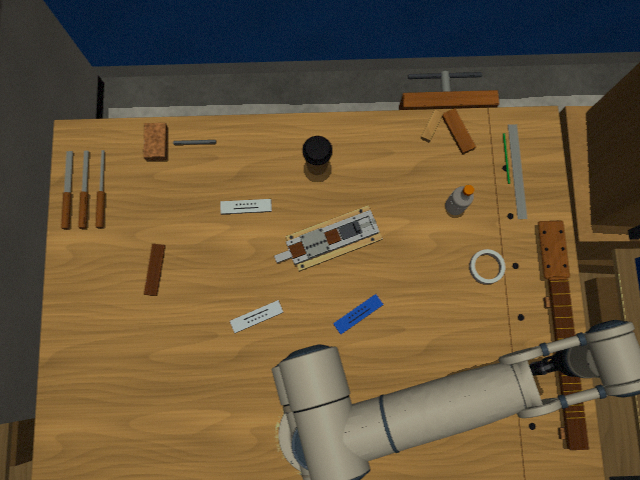

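```bash
cat > h.py <<'E'
import cv2,numpy as np
from workcell import manip
def ray(c,px):
    i=manip.camera_info(c);R=cv2.Rodrigues(i["rvec"])[0];o=-R.T@i["tvec"]
    return o,R.T@np.array([(px[0]-i["cx"])/i["fx"],(px[1]-i["cy"])/i["fy"],1])
def onz(c,px,z):
    o,d=ray(c,px);return o+d*(z-o[2])/d[2]
def wray(st,px):
    from scipy.spatial.transform import Rotation as Ro
    i=manip.camera_info("wrist");T=np.eye(4);T[:3,:3]=Ro.from_euler("xyz",st["orientation"],degrees=True).as_matrix();T[:3,3]=st["position"]
    T=T@i["T_tool_cam"];return T[:3,3],T[:3,:3]@np.array([(px[0]-i["cx"])/i["fx"],(px[1]-i["cy"])/i["fy"],1])
def wonz(st,px,z):
    o,d=wray(st,px);return o+d*(z-o[2])/d[2]
E
python3 - <<'E'
from h import *
P={"top":{"bush":((315.2,242.8),.044),"mouth":((290.6,256.5),.022),"lug":((352.9,222.6),.062),"bridge":((314.1,243.8),.032),"jig":((322.6,242.8),0),"spare":((152.6,270),.005),"glue":((454.7,202.8),0),"cup":((316.5,167.9),0),"tape":((483.5,268.6),0),"la1":((247.5,206.5),.005),"la2":((359.7,313.7),.005),"la3":((255.6,314.3),.005)},
"scene":{"bush":((318.9,236.5),.044),"mouth":((339,249.8),.022),"lug":((278.6,220.9),.062),"jig":((311.4,241.4),0),"spare":((461.4,329.5),.005),"glue":((196.6,187.9),0),"cup":((253.5,298.2),0)}}
for c in P:
  for n,(p,z) in P[c].items(): print(c,n,onz(c,p,z).round(4))
E
```

```text
top bush [ 0.5238 -0.0144  0.044 ]
top mouth [0.4902 0.0578 0.022 ]
top lug [ 0.5755 -0.1239  0.062 ]
top bridge [ 0.5234 -0.0112  0.032 ]
top jig [ 0.5321 -0.0367  0.    ]
top spare [0.4665 0.4593 0.005 ]
top glue [ 0.6413 -0.4358  0.    ]
top cup [ 0.7636 -0.0265  0.    ]
top tape [ 0.44   -0.5038  0.    ]
top la1 [0.6482 0.1825 0.005 ]
top la2 [ 0.3205 -0.1353  0.005 ]
top la3 [0.3287 0.1625 0.005 ]
scene bush [ 0.5288 -0.0058  0.044 ]
scene mouth [0.5124 0.0582 0.022 ]
scene lug [ 0.5775 -0.1205  0.062 ]
scene jig [ 0.5358 -0.0304  0.    ]
scene spare [0.4684 0.4561 0.005 ]
scene glue [ 0.6385 -0.4406  0.    ]
scene cup [ 0.7804 -0.0184  0.    ]
```

```bash
python3 - <<'E'
import cv2
a=cv2.imread("pics/s0.png")[130:350,170:500]
cv2.imwrite("pics/s0c.png",cv2.resize(a,None,fx=2.4,fy=2.4,interpolation=2))
b=cv2.imread("pics/t0.png")[180:330,230:430]
cv2.imwrite("pics/t0c.png",cv2.resize(b,None,fx=4,fy=4,interpolation=2))
E
```

```text
(no output)
```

View pics/t0c.png

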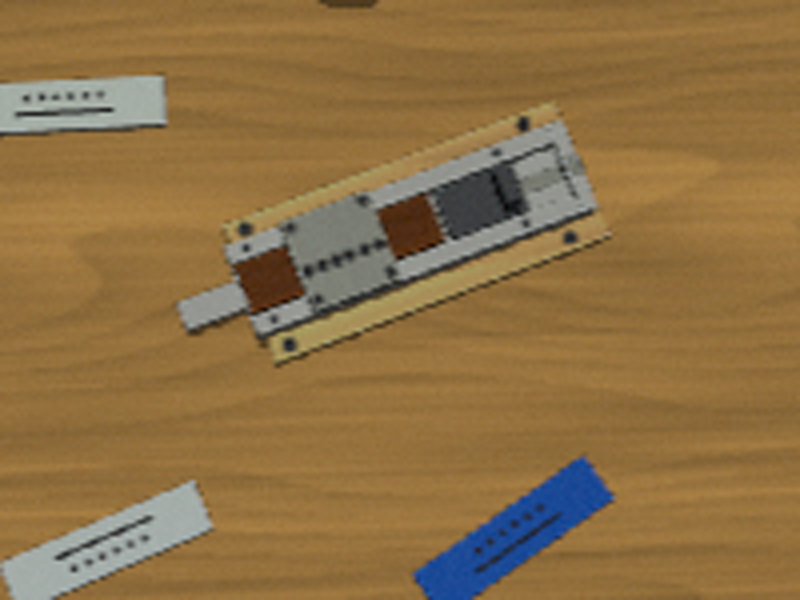

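View pics/s0c.png

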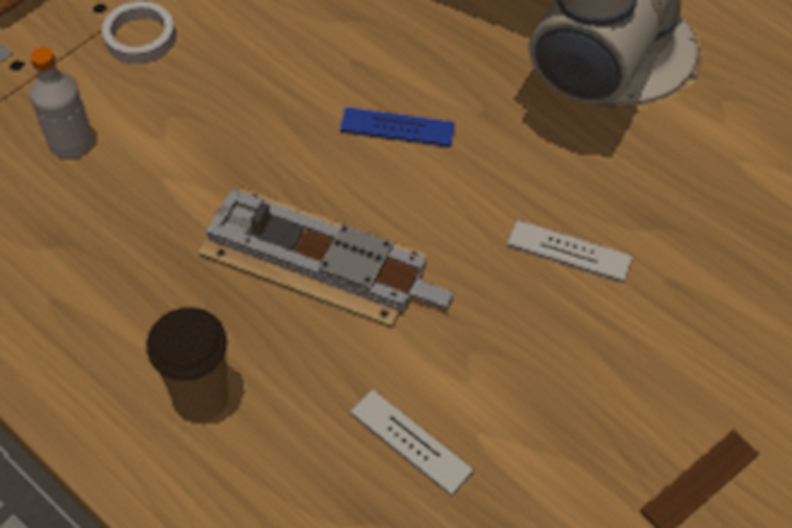

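The jig's mouth is at the left, near top-picture pixel (290,256), and the lug is at (353,222).

There are five candidates for the bridge:
- brown bar in the jig, (314,243)
- brown bar on the bench, (152,270)
- white bar, (247,206)
- white bar, (256,314)
- blue bar, (360,314)

The meant bridge is the one in the channel under the bush plate. The enlarged crop shows its two brown ends on either side of the plate. I'll move over the jig now for a closer look.

>>> {"name": "apply_moves", "arguments": {
  "deltas": [
    [3.57,-2.91,-0.15,0,0,0,8.5],
    [3.57,-2.91,-0.15,0,0,0,8.5],
    [3.57,-2.91,-0.15,0,0,0,8.5],
    [3.57,-2.91,-0.15,0,0,0,8.5],
    [3.57,-2.91,-0.15,0,0,0,8.5],
    [3.57,-2.91,-0.15,0,0,0,8.5],
    [3.57,-2.91,-0.15,0,0,0,8.5],
    [3.57,-2.91,-0.15,0,0,0,8.5],
    [3.57,-2.91,-0.15,0,0,0,8.5],
    [3.57,-2.91,-0.15,0,0,0,8.5],
    [3.57,-2.91,-0.15,0,0,0,8.5],
    [3.57,-2.91,-0.15,0,0,0,8.5],
    [3.57,-2.91,-0.15,0,0,0,8.5],
    [3.57,-2.91,-0.15,0,0,0,8.5]
  ]
}}

```text
time_s: 2.4
position: [0.5352, -0.0341, 0.2526]
orientation: [180.0, -0.0, 17.2]
force: [0.8, -0.9, 0.6]
gripper_width: 0.0848
grip_force: 0.0
```

>>> {"name": "apply_moves", "arguments": {
  "deltas": [
    [0,0,0,0,0,-8,4],
    [0,0,0,0,0,-8,4],
    [0,0,0,0,0,-8,0],
    [0,0,0,0,0,-8,0],
    [0,0,0,0,0,-8,0],
    [0,0,0,0,0,-8,0],
    [0,0,0,0,0,-8,0],
    [0,0,0,0,0,-8,0],
    [0,0,0,0,0,-8,0],
    [0,0,0,0,0,-8,0],
    [0,0,0,0,0,-8,0],
    [0,0,0,0,0,-8,0],
    [0,0,0,0,0,0,0],
    [0,0,0,0,0,0,0]
  ]
}}

```text
time_s: 3.8
position: [0.5344, -0.0359, 0.2523]
orientation: [180.0, 0.0, 113.0]
force: [0.1, -0.3, 0.8]
gripper_width: -0.0003
grip_force: 0.0
```

```bash
python3 - <<'E'
from h import *
st=manip.read_state();a=manip.snapshot("wrist");cv2.imwrite("pics/w1.png",a)
print(st["position"],st["orientation"],st["gripper_width"],st["joint_positions"].round(1))
for n,z in(("bush_plate",.044),("mouth",.022),("lug_top",.062),("bridge_mid",.032),("jig",0)):
    print(n,[(np.round(d["point"],1).tolist(),round(d["conf"],2),wonz(st,d["point"],z)[:2].round(4).tolist()) for d in manip.pinpoint(n,"wrist")])
import json;json.dump([list(st["position"]),list(st["orientation"])],open("w1.json","w"))
E
```

```text
[ 0.53441561 -0.03588952  0.25233154] [1.79995894e+02 2.74919833e-03 1.13021169e+02] -0.0003456524346817959 [ -7.5  -4.4  78.1  -0.  106.4 -30.5]
bush_plate [([316.7, 180.2], 0.82, [0.5252, -0.012])]
mouth [([322.7, 98.2], 0.59, [0.4998, 0.0632])]
lug_top [([325.7, 98.8], 0.26, [0.503, 0.0605])]
bridge_mid [([512.5, 38.7], 0.95, [0.6426, 0.1794]), ([113.4, 200.4], 0.6, [0.3355, -0.1178])]
jig [([317.5, 198.2], 0.86, [0.5367, -0.0363])]
```

View pics/w1.png

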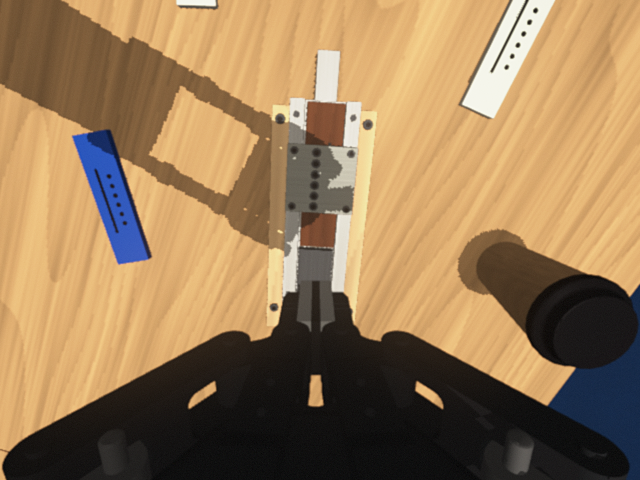

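The view from above shows the jig nearly upright in the picture:
- The mouth corners of the rails are near (291,98) and (361,102).
- The bush plate spans about (288,145) to (353,213).
- The work rest ends at (318–339,51).
- The lug is hidden behind the fingers.

I'll fit the jig's pose from these corners.

```bash
python3 - <<'E'
from h import *;import json
from scipy.optimize import least_squares
p,o=json.load(open("w1.json"));st={"position":p,"orientation":o}
g=cv2.cvtColor(cv2.imread("pics/w1.png"),6)
F=[((291,98),(100,35,34)),((361,102),(100,-35,34)),((288,145),(57,35,44)),((357,148),(57,-35,44)),((353,213),(-11,-35,44)),((285,210),(-11,35,44)),((318,51),(146,11,22)),((339,51),(146,-11,22))]
W=np.array([wonz(st,px,j[2]/1000)[:2] for px,j in F]);J=np.array([j[:2] for _,j in F])/1000
f=lambda q:(q[:2]+J@np.array([[np.cos(q[2]),np.sin(q[2])],[-np.sin(q[2]),np.cos(q[2])]])-W)
r=least_squares(lambda q:f(q).ravel(),[.535,-.035,1.95],loss="soft_l1",f_scale=.002)
print(r.x,np.degrees(r.x[2]));print((f(r.x)*1000).round(1))
E
```

```text
[ 0.53701507 -0.03220261  1.91603603] 109.78077814825294
[[-1.3 -0.2]
 [ 0.4  0.1]
 [-1.   0.9]
 [ 1.3  0.7]
 [ 0.4 -2.2]
 [ 0.7 -1.2]
 [-1.4  0.9]
 [ 0.6  0.3]]
```

>>> {"name": "apply_moves", "arguments": {
  "deltas": [
    [0,0,0,0,0,3.2,0],
    [-3.56,0.1,0,0,0,0,0],
    [-3.56,0.1,0,0,0,0,0],
    [-3.56,0.1,0,0,0,0,0],
    [-3.56,0.1,0,0,0,0,0],
    [0,0,4,0,0,0,0],
    [0,0,4,0,0,0,0],
    [0,0,4,0,0,0,0],
    [0,0,4,0,0,0,0],
    [0,0,3,0,0,0,0],
    [0,0,1.5,0,0,0,0],
    [0,0,0,0,0,0,0],
    [0,0,0,0,0,0,0]
  ]
}}

```text
time_s: 5.4
position: [0.5877, -0.1685, 0.0489]
orientation: [179.9, 0.1, 110.0]
force: [-0.3, 1.0, 0.6]
gripper_width: 0.0001
grip_force: 0.0
```

```bash
cat >> h.py <<'E'
TH=np.radians(109.78);O=np.array([.5370,-.0322])
def tojig(p):
    d=np.array(p[:2])-O;c,s=np.cos(TH),np.sin(TH);return np.array([c*d[0]+s*d[1],-s*d[0]+c*d[1]])*1000
E
python3 - <<'E'
from h import *
st=manip.read_state();print(tojig(st["position"]),st["position"],st["orientation"],st["force"])
a=manip.snapshot("scene");cv2.imwrite("pics/s2.png",cv2.resize(a[150:330,220:460],None,fx=3,fy=3,interpolation=2))
E
```

```text
[-145.46718098   -1.58870792] [ 0.58772244 -0.16854683  0.04887177] [1.79915948e+02 6.70440194e-02 1.10024336e+02] [-0.34568261  1.02251303  0.61813344]
```

View pics/s2.png

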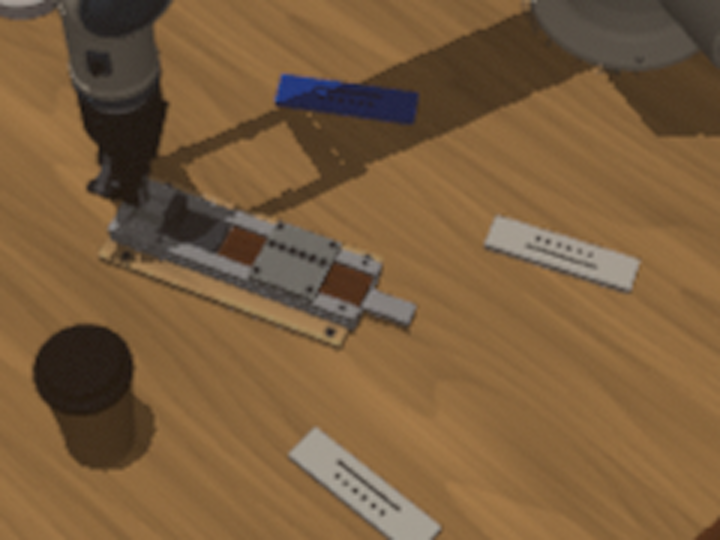

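The fingers stand just behind the lug at (170,210) in the crop, lined up with the channel. I'll push forward now.

>>> {"name": "apply_moves", "arguments": {
  "deltas": [
    [0,-0.15,0.4,0,0,0,0],
    [0.8,0,0,0,0,0,0],
    [0.8,0,0,0,0,0,0],
    [0.5,0,0,0,0,0,0],
    [0.5,0,0,0,0,0,0],
    [0.8,0,0,0,0,0,0],
    [0.8,0,0,0,0,0,0],
    [0.8,0,0,0,0,0,0],
    [0.8,0,0,0,0,0,0],
    [0.8,0,0,0,0,0,0],
    [0,0,0,0,0,0,0]
  ]
}}

```text
time_s: 6.55
position: [0.5636, -0.1067, 0.0438]
orientation: [179.9, 0.1, 110.1]
force: [4.0, -3.2, -0.8]
gripper_width: -0.0001
grip_force: 2.1
```

>>> {"name": "apply_moves", "arguments": {
  "deltas": [
    [0.6,0,0,0,0,0,0],
    [0.5,0,0,0,0,0,0],
    [0,0,0,0,0,0,0]
  ]
}}

```text
time_s: 6.85
position: [0.56, -0.0968, 0.0438]
orientation: [179.9, 0.1, 110.0]
force: [3.9, -3.2, -1.4]
gripper_width: -0.0
grip_force: 2.2
```

>>> {"name": "apply_moves", "arguments": {
  "deltas": [
    [0.4,0,0,0,0,0,0],
    [0.4,0,0,0,0,0,0],
    [0,0,0,0,0,0,0]
  ]
}}

```text
time_s: 7.15
position: [0.5574, -0.0894, 0.0438]
orientation: [179.9, 0.1, 110.0]
force: [5.2, -2.6, -0.9]
gripper_width: -0.0
grip_force: 2.2
```

>>> {"name": "apply_moves", "arguments": {
  "deltas": [
    [0.2,0,0,0,0,0,0],
    [0,0,0,0,0,0,0]
  ]
}}

```text
time_s: 7.35
position: [0.5568, -0.0877, 0.0438]
orientation: [179.9, 0.1, 110.0]
force: [5.3, -3.4, -1.7]
gripper_width: -0.0003
grip_force: 2.5
```

>>> {"name": "apply_moves", "arguments": {
  "deltas": [
    [0.15,0,0,0,0,0,0],
    [0,0,0,0,0,0,0]
  ]
}}

```text
time_s: 7.55
position: [0.5563, -0.0864, 0.0438]
orientation: [179.9, 0.1, 110.0]
force: [5.0, -3.7, -1.4]
gripper_width: 0.0002
grip_force: 2.6
```

>>> {"name": "apply_moves", "arguments": {
  "deltas": [
    [0.15,0,0,0,0,0,0],
    [0,0,0,0,0,0,0]
  ]
}}

```text
time_s: 7.75
position: [0.5561, -0.0859, 0.0439]
orientation: [179.9, 0.2, 110.0]
force: [6.6, -6.2, -2.5]
gripper_width: -0.0004
grip_force: 4.2
```

>>> {"name": "apply_moves", "arguments": {
  "deltas": [
    [0.15,0,0,0,0,0,0],
    [0,0,0,0,0,0,0]
  ]
}}

```text
time_s: 7.95
position: [0.5561, -0.0858, 0.044]
orientation: [179.8, 0.4, 109.9]
force: [8.1, -9.3, -3.8]
gripper_width: -0.0001
grip_force: 6.6
```

>>> {"name": "apply_moves", "arguments": {
  "deltas": [
    [0.15,0,0,0,0,0,0],
    [0,0,0,0,0,0,0]
  ]
}}

```text
time_s: 8.15
position: [0.5561, -0.0857, 0.044]
orientation: [179.8, 0.6, 109.9]
force: [11.9, -15.5, -5.4]
gripper_width: 0.0
grip_force: 9.0
```

The slide hit its stop at TCP jig x = -57, as predicted. I'll retreat, let it spring back, then rise and look.

>>> {"name": "apply_moves", "arguments": {
  "deltas": [
    [-0.6,0,0,0,0,0,0],
    [-1,0,0,0,0,0,0],
    [-1.5,0,0,0,0,0,0],
    [-1.5,0,0,0,0,0,0],
    [-1.5,0,0,0,0,0,0],
    [-1.5,0,0,0,0,0,0],
    [-1.5,0,0,0,0,0,0],
    [0,0,0,0,0,0,0],
    [0,0,-3,0,0,0,0],
    [0,0,-4,0,0,0,0],
    [0,0,-4,0,0,0,0],
    [3.7,0,-2,0,0,0,8.5],
    [4.6,0,0,0,0,0,8.5],
    [4.6,0,0,0,0,0,8.5],
    [4.6,0,0,0,0,0,8.5],
    [4.6,0,0,0,0,0,8.5],
    [4.6,0,0,0,0,0,8.5],
    [0,0,0,0,0,0,8.5],
    [0,0,0,0,0,0,8.5]
  ]
}}

```text
time_s: 10.05
position: [0.4929, 0.085, 0.1732]
orientation: [-180.0, -0.0, 110.2]
force: [-0.1, 0.6, -0.1]
gripper_width: 0.0853
grip_force: 0.0
```

```bash
python3 - <<'E'
from h import *;import json
st=manip.read_state();print(tojig(st["position"]),st["position"],st["orientation"],st["force"])
a=manip.snapshot("wrist");cv2.imwrite("pics/w3.png",a)
json.dump([list(st["position"]),list(st["orientation"])],open("w3.json","w"))
for n,z in(("bridge_mid",.032),("mouth",.022)):
    print(n,[(np.round(d["point"],1).tolist(),round(d["conf"],2),tojig(wonz(st,d["point"],z)).round(1).tolist()) for d in manip.pinpoint(n,"wrist")])
a=manip.snapshot("scene")
print([(d["point"],d["conf"],tojig(onz("scene",d["point"],.062))) for d in manip.pinpoint("lug_top","scene")])
E
```

```text
[125.21758631   1.88033742] [0.49285579 0.08499329 0.17324438] [-1.79983916e+02 -1.81983128e-03  1.10205899e+02] [-0.14480051  0.62946845 -0.0623527 ]
bridge_mid [([153.5, 54.1], 0.9, [252.2, 123.1]), ([91.7, 347.1], 0.73, [0.4, 213.8]), ([526.3, 164.0], 0.7, [174.4, -167.2]), ([321.5, 264.8], 0.59, [85.9, -3.3])]
mouth [([315.8, 335.2], 0.21, [8.5, 1.1])]
[([278.3, 219.3], 0.73, array([-100.07686817,   -3.4278717 ]))]
```

View pics/w3.png

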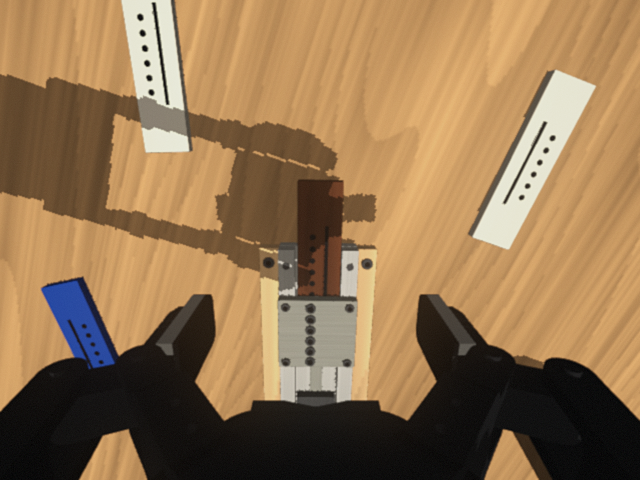

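The bridge projects from the mouth, with its front end at (298–343,181) and its sides free. The slide is back at rest, with its front face near (316,397). I'll measure the end.

```bash
python3 - <<'E'
from h import *;import json
p,o=json.load(open("w3.json"));st={"position":p,"orientation":o}
for px,z in(((298,181),.032),((343,181),.032),((298.5,240),.032),((342,240),.032),((278,243),.034),((357,246),.034),((279,298),.044),((356,298),.044)):
    print(px,tojig(wonz(st,px,z)).round(1))
E
```

```text
(298, 181) [159.3  16.9]
(343, 181) [159.6 -19.9]
(298.5, 240) [108.7  16.8]
(342, 240) [109.  -20.6]
(278, 243) [106.5  34.3]
(357, 246) [104.3 -33.5]
(279, 298) [59.5 33.5]
(356, 298) [ 60.1 -33.4]
```

>>> {"name": "apply_moves", "arguments": {
  "deltas": [
    [0.48,0.27,0,0,0,0.4,7],
    [0,0,3,0,0,0,7],
    [0,0,4,0,0,0,7],
    [0,0,4,0,0,0,7],
    [0,0,3,0,0,0,7],
    [0,0,1.2,0,0,0,7],
    [0,0,0.8,0,0,0,7],
    [0,0,0.6,0,0,0,7],
    [0,0,0,0,0,0,7],
    [0,0,0,0,0,0,7]
  ]
}}

```text
time_s: 11.3
position: [0.4952, 0.0895, 0.0087]
orientation: [179.9, 0.0, 109.6]
force: [-0.0, 0.8, 0.9]
gripper_width: 0.07
grip_force: 0.0
```

```bash
python3 - <<'E'
from h import *;import json
st=manip.read_state();print(tojig(st["position"]),st["position"],st["orientation"],st["force"],st["gripper_width"])
a=manip.snapshot("wrist");cv2.imwrite("pics/w4.png",a)
E
```

```text
[128.61402028  -1.86664093] [0.4952323  0.08945735 0.00872437] [1.79872659e+02 2.63239340e-02 1.09627916e+02] [-0.02684716  0.75639802  0.93018037] 0.07000064681932339
```

View pics/w4.png

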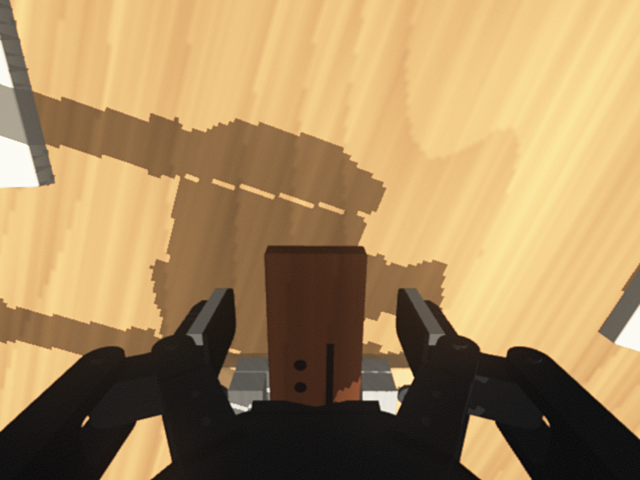

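The bridge lies between the pads, with its edges at x = 265 and 366 and the pads at 234 and 398, so it's centred. I'll close gently, then firm up the grip.

>>> {"name": "apply_moves", "arguments": {
  "deltas": [
    [0,0,0.2,0,0,0,5],
    [0,0,0,0,0,0,4.2],
    [0,0,0,0,0,0,3.6],
    [0,0,0,0,0,0,3.2],
    [0,0,0,0,0,0,3.0],
    [0,0,0,0,0,0,3.0]
  ],
  "newtons": 25
}}

```text
time_s: 11.95
position: [0.4945, 0.0894, 0.0056]
orientation: [180.0, 0.0, 109.6]
force: [-0.4, 0.0, 3.6]
gripper_width: 0.0374
grip_force: 25.7
```

>>> {"name": "apply_moves", "arguments": {
  "deltas": [
    [0,0,0,0,0,0,2.5],
    [0,0,0,0,0,0,2.5],
    [0,0,0,0,0,0,2.5]
  ],
  "newtons": 50
}}

```text
time_s: 12.25
position: [0.4946, 0.0894, 0.0057]
orientation: [180.0, 0.0, 109.6]
force: [-0.6, 0.4, 5.4]
gripper_width: 0.0373
grip_force: 50.4
```

>>> {"name": "apply_moves", "arguments": {
  "deltas": [
    [0,0,-0.05,0,0,0,2.5],
    [0.4,0,0,0,0,0,2.5],
    [0.7,0,0,0,0,0,2.5],
    [0.7,0,0,0,0,0,2.5],
    [0.7,0,0,0,0,0,2.5],
    [0.7,0,0,0,0,0,2.5]
  ]
}}

```text
time_s: 12.85
position: [0.4832, 0.1202, 0.0057]
orientation: [-180.0, 0.0, 109.6]
force: [1.1, -1.4, 1.9]
gripper_width: 0.037
grip_force: 50.2
```

>>> {"name": "apply_moves", "arguments": {
  "deltas": [
    [0.7,0,0,0,0,0,2.5],
    [0.7,0,0,0,0,0,2.5],
    [0.7,0,0,0,0,0,2.5],
    [0.7,0,0,0,0,0,2.5],
    [0.7,0,0,0,0,0,2.5],
    [0.7,0,0,0,0,0,2.5],
    [0.7,0,0,0,0,0,2.5],
    [0.7,0,0,0,0,0,2.5],
    [0.7,0,0,0,0,0,2.5],
    [0.7,0,0,0,0,0,2.5],
    [0.7,0,0,0,0,0,2.5],
    [0.3,0,0,0,0,0,2.5],
    [0,0,0,0,0,0,2.5]
  ]
}}

```text
time_s: 14.15
position: [0.4564, 0.1954, 0.0057]
orientation: [-180.0, -0.0, 109.7]
force: [0.7, 1.0, -0.6]
gripper_width: 0.0372
grip_force: 50.0
```

```bash
python3 - <<'E'
from h import *
st=manip.read_state();print(tojig(st["position"]),st["position"],st["orientation"],st["force"],st["gripper_width"],st["torque"])
a=manip.snapshot("wrist");cv2.imwrite("pics/w5.png",a)
E
```

```text
[241.42638705  -1.15413972] [0.45638507 0.19537255 0.00570405] [-1.79989706e+02 -1.84895924e-02  1.09677341e+02] [ 0.70354653  1.0054377  -0.5651196 ] 0.03724842836860284 [ 0.03090844  0.04567689 -0.01370944]
```

View pics/w5.png

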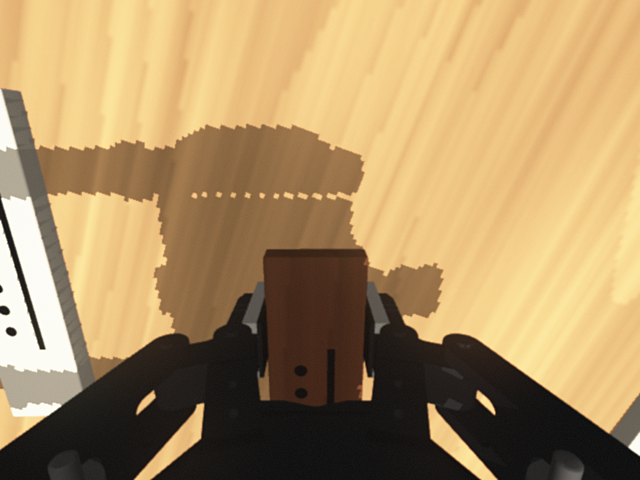

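The bridge is gripped by its end and drawn clear, with its rear at about jig x = +122 mm, 22 mm past the mouth. It's level, with no slip. I'll lift it now.

>>> {"name": "apply_moves", "arguments": {
  "deltas": [
    [0,0,-0.5,0,0,0,2.5],
    [0,0,-1,0,0,0,2.5],
    [0,0,-1.5,0,0,0,2.5],
    [0,0,-2,0,0,0,2.5],
    [0,0,-2,0,0,0,2.5],
    [0,0,-2,0,0,0,2.5],
    [0,0,-2,0,0,0,2.5],
    [0,0,-2,0,0,0,2.5],
    [0,0,-2,0,0,0,2.5],
    [0,0,-2,0,0,0,2.5],
    [0,0,-1.5,0,0,0,2.5],
    [0,0,-1,0,0,0,2.5],
    [0,0,-0.5,0,0,0,2.5],
    [0,0,0,0,0,0,2.5],
    [0,0,0,0,0,0,2.5],
    [0,0,0,0,0,0,2.5]
  ]
}}

```text
time_s: 15.8
position: [0.4563, 0.1947, 0.2046]
orientation: [-179.9, -0.0, 109.6]
force: [0.6, -0.1, -1.6]
gripper_width: 0.037
grip_force: 50.0
```

>>> {"name": "apply_moves", "arguments": {
  "deltas": [
    [0,0,0,0,0,0,2.5],
    [0,0,0,0,0,0,2.5],
    [0,0,0,0,0,0,2.5],
    [0,0,0,0,0,0,2.5],
    [0,0,0,0,0,0,2.5],
    [0,0,0,0,0,0,2.5],
    [0,0,0,0,0,0,2.5],
    [0,0,0,0,0,0,2.5],
    [0,0,0,0,0,0,2.5],
    [0,0,0,0,0,0,2.5],
    [0,0,0,0,0,0,2.5],
    [0,0,0,0,0,0,2.5],
    [0,0,0,0,0,0,2.5],
    [0,0,0,0,0,0,2.5],
    [0,0,0,0,0,0,2.5],
    [0,0,0,0,0,0,2.5],
    [0,0,0,0,0,0,2.5],
    [0,0,0,0,0,0,2.5],
    [0,0,0,0,0,0,2.5],
    [0,0,0,0,0,0,2.5]
  ]
}}

```text
time_s: 17.8
position: [0.4567, 0.1948, 0.2058]
orientation: [-180.0, -0.0, 109.6]
force: [-0.1, -0.7, -0.9]
gripper_width: 0.0372
grip_force: 50.0
```

>>> {"name": "apply_moves", "arguments": {
  "deltas": [
    [0,0,0,0,0,0,2.5],
    [0,0,0,0,0,0,2.5],
    [0,0,0,0,0,0,2.5],
    [0,0,0,0,0,0,2.5],
    [0,0,0,0,0,0,2.5],
    [0,0,0,0,0,0,2.5],
    [0,0,0,0,0,0,2.5],
    [0,0,0,0,0,0,2.5],
    [0,0,0,0,0,0,2.5],
    [0,0,0,0,0,0,2.5],
    [0,0,0,0,0,0,2.5],
    [0,0,0,0,0,0,2.5],
    [0,0,0,0,0,0,2.5],
    [0,0,0,0,0,0,2.5],
    [0,0,0,0,0,0,2.5],
    [0,0,0,0,0,0,2.5],
    [0,0,0,0,0,0,2.5],
    [0,0,0,0,0,0,2.5],
    [0,0,0,0,0,0,2.5],
    [0,0,0,0,0,0,2.5]
  ]
}}

```text
time_s: 19.8
position: [0.4567, 0.1949, 0.2058]
orientation: [180.0, 0.0, 109.6]
force: [-0.3, 0.7, -0.9]
gripper_width: 0.037
grip_force: 50.0
```

```bash
python3 - <<'E'
from h import *
a=manip.snapshot("scene");w=manip.snapshot("wrist")
cv2.imwrite("pics/f.png",np.hstack([cv2.resize(a[100:370,180:540],(400,300)),cv2.resize(w,(400,300))]))
E
```

```text
(no output)
```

View pics/f.png

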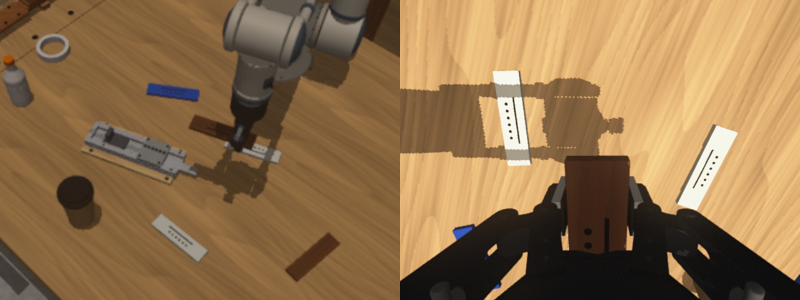

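The bridge is held level, top face up, about 22 cm above the bench, at (225,130) in the left half of the picture. It has been still for 4 s. The jig is empty and nothing else has moved.

```bash
python3 -c "
from workcell import manip
print(manip.sign_off())"
```

```text
the job is handed in; nothing more can be done
None
```

The bridge was ejected, drawn straight out and lifted about 22 cm above the bench; it is still in the gripper, level and top face up, after a 4 s still hold, and the job is handed in at about 20 s.

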